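Tighten the pressure filter's rim nuts by quarter turns

TASK

Take the orange-handled key and tighten two nuts on the rim of the pressure filter clockwise, in this order: first the red-collared nut by one quarter turn, then the blue-collared nut by two quarter turns, each ending with its white line on a quarter mark. The nuts stand at unknown heights: feel the key home onto each one, press only gently, turn nuts only with the key, and leave the two grey-collared nuts and everything else on the bench alone. Let go of the key at the end and leave it standing upright, home on the blue nut.

Things in the scene. Friction and masses are not known exactly. Their poses are not given: they have to be found in the camera images.
- filter: the pressure filter, fixed: steel drum, round flange 176 mm across, its top 80 mm above the bench; window and brass pin (18 mm tall) in the middle. Origin: centre of its underside, z up. Four brass square nuts stand on the flange 65 mm from the centre: red-collared along its +x, blue-collared along -y (next clockwise from above), grey-collared along -x and +y. It must never be pushed with over 30 N
- red_seat (a point): point on the flange top on the red-collared nut's axis. All nuts alike: head 16 mm square, 12 mm tall, its upper 4 mm tapering to a flat top 11 mm square. The top is 25 to 61 mm above this point, different for each nut and not measured. Collar disc 39 mm across, 3 mm thick, with four white quarter marks, one pointing straight outward from the filter's centre
- blue_seat (a point): point on the flange top on the blue-collared nut's axis. All nuts sit on stiff spring washers: a downward press of about 2.5 N starts a nut moving down, 8 N takes it to a rigid stop 2 mm lower. A nut needs about 0.05 N m to turn and stays where it is left
- red_nut (a joint): turn of the red-collared nut, rad, growing clockwise seen from above; at 0 the white line on the nut points straight outward from the filter's centre and two of its flats face outward and inward. Starts within 0.12 of 0; 1.571 is one quarter turn
- blue_nut (a joint): turn of the blue-collared nut, likewise; 3.142 is two quarter turns
- plain_a_nut (a joint): turn of the grey-collared nut opposite the red one, likewise; leave alone
- plain_b_nut (a joint): turn of the grey-collared nut opposite the blue one, likewise; leave alone
- key_grip (a point): centre of the orange handle of the loose key (66 mm tall, about 0.12 kg), which stands upright on the bench, socket down, left or right of the filter. Handle 44 mm long along the key's x, 14 mm thick along its y, 36 mm tall; this point is 48 mm above the key's lower rim. Below it: a thumb collar 32 mm across (its top 27 mm above the rim), a 13 mm shank, a socket block 26.6 mm square, 14 mm tall
- key_mouth (a point): centre of the key's lower rim, on its axis. The socket opens downward, 17.4 mm square, 8 mm deep, sides along the key's x and y: it fits a nut in any of four ways with about 0.1 rad of play. It drives a nut only with its rim more than 5 mm below the nut's top; it is home when the nut's top meets the socket's roof
- amber_a: amber glass bottle, 52 mm across, 105 mm tall, black cap; stands on the left or the right of the filter, opposite the key. Origin: centre of its underside. Leave alone
- amber_b: amber glass bottle with a paper label and white cap, 52 mm across, 105 mm tall, beyond the filter. Origin: centre of its underside. Leave alone
- amber_c: amber glass bottle, black cap, 52 mm across, 105 mm tall, beyond the filter. Origin: centre of its underside. Leave alone
- wash_bottle: white wash bottle with a bent spout and red tip, 64 mm across, 190 mm tall. Origin: centre of its underside. Leave alone
- beaker: clear beaker, 68 mm across, 85 mm tall. Origin: centre of its underside. Leave alone
- dish: white shallow dish, 90 mm across, 16 mm tall, beyond the filter. Origin: centre of its underside. Leave alone
Not all that is in view belongs to the job. Of the things like the filter, leave any that is green or purple; of the rest the larger one is meant.

How it is judged (in metres and radians):
On the way, in this order (a step that is already met when the one before it is completed fails the run):
1. with the key on the red-collared nut, that nut is one quarter turn on, the blue-collared one not yet turned (value of joint red_nut between 1.3508 and 1.7908 rad and value of joint blue_nut below 0.4 rad and horizontal distance between key_mouth and red_seat below 0.006 m), for 0.2 s.
2. with the key on the blue-collared nut, that nut is one quarter turn on or more, the red one left as it was (value of joint red_nut between 1.3508 and 1.7908 rad and value of joint blue_nut above 1.3508 rad and horizontal distance between key_mouth and blue_seat below 0.006 m), for 0.1 s.
3. the blue-collared nut is two quarter turns on, the red one left as it was (value of joint red_nut between 1.3508 and 1.7908 rad and value of joint blue_nut between 2.9216 and 3.3616 rad), for 0.2 s.
At the end, for the whole second after the job is handed in: Red nut at one and blue nut at two quarter turns from the outward mark, each within 0.22 rad; grey nuts within 0.3 rad of it; the key let go, at rest on the blue nut within 6 mm of its axis and 0.2 rad of upright (all of step 3 and value of joint plain_a_nut between -0.3 and 0.3 rad and value of joint plain_b_nut between -0.3 and 0.3 rad and horizontal distance between key_mouth and blue_seat below 0.006 m and angle between key_grip's own z axis and vertical below 0.2 rad and z of key_mouth in the frame of blue_seat between 0.01 and 0.056 m and velocity of joint blue_nut below 0.05 rad/s); the robot touches nothing.
It fails at once if the filter or a nut is pushed with more than 30 N (contact force between filter and anything else above 30 N).
It fails at once if the fingers turn or touch the filter or its nuts directly (contact force between the fingers and filter above 1 N).
It fails at once if the blue-collared nut is turned before the red one has had its quarter turn (value of joint blue_nut above 0.5 rad and value of joint red_nut below 1.3508 rad).
It fails at once if a grey-collared nut is turned (value of joint any of plain_a_nut, plain_b_nut above 0.4 rad or value of joint any of plain_a_nut, plain_b_nut below -0.4 rad).
It fails at once if a bottle, the beaker or the dish is shifted by more than 25 mm (distance of any of amber_a, amber_b, amber_c, wash_bottle, beaker, dish from where it was at the start of the episode above 0.025 m).
It also fails if it takes over 72 s, if anything falls off the work surface, if the arm or the gripper's body presses on something with over 40 N, if the wrist force passes 120 N, or if a joint passes its speed limit or range.

ROBOT

A 6-joint arm with a two-finger parallel gripper is mounted at the origin on the work surface. World frame = base frame: x ahead of the robot, y to its left, z up, the work surface at z = 0. Lengths are in mm, angles in rad, forces in N, time in s.
With the tool pointing down it reaches from about 275 to 1000 mm from the base axis. Payload 8.4 kg.
Tool frame: the origin (TCP) lies midway between the tips of the shut fingers; the grasp point (between the pads) lies 19 mm behind it; y points along the fingers, z is the direction in which the jaws open and shut, and the axes are right-handed (so a half turn about y gives the same grasp; the last joint's range is limited). The gripper opens to 85 mm and grips with 20 to 120 N. Pads are 22 mm wide; open, the fingers measure 114 mm over their backs; the gripper's body (76 mm by 85 mm) begins 54 mm behind the grasp point. The pads swing forward as they close: fully open they stand 13 mm farther back than shut.
Start: joints at [-1.218, 0.353, 1.633, -0, 1.155, -0.002], TCP at [217.125, -586.075, 210.081] pointing down, gripper open.
Joint ranges: [-2.63, 2.63], [-0.92, 2.1], [0.06, 2.66], [-1.3, 4.44], [0, 2.69], [-3.02, 3.02]. Speed limits (rad/s): [2.22, 2.22, 2.79, 3.14, 3.14, 3.14].

INTERFACE

Orientations are given as [roll, pitch, yaw] about the fixed x, y, z axes, in that order (R = Rz(yaw) Ry(pitch) Rx(roll)).
In Python, from rig import r gives the robot as it stands. The module is installed in compiled form; this text tells all that it offers.
- The arm moves only by the tool apply_moves, never from a script. Its argument "plan" is text: rows parted by semicolons, each of 7 numbers parted by spaces: the shift along the tool's x, y, z in cm, then the turn, a rotation vector about the tool's x, y, z in degrees, then the closure, from 0 (fully open) to 1 (shut). A call has 1 to 20 rows; each row shifts and turns the pose as measured when the row begins, along the tool's axes as they then stand; what a row does not reach is not made up. A row lasts 1/10 s, in which the tool goes at most 50 mm and 8.59 degrees, less where a joint would pass 70% of its speed; a pose out of reach is approached as far as the arm can. A call is refused whole if a number of a shift passes 5 or a number of a turn 8.59, either way. A call with a gripper value outside its range is refused whole. The fingers move at their own pace and stop on an object; "squeeze" is the grip in N (left out, the last holds). Time passes only in rows, so rows that do not move let the fingers close. It gives the time, the measured TCP pose, the force and the opening at its end, in the units of the state.
- r.sense(): the state, without advancing time (a new reading comes with each control period).
- r.grab_frame(name): name is "scene" or "top" or "wrist"; returns the picture (384x512x3 uint8, blue, green, red); there is no depth.
- r.get_calibration(name): a dict with "vertical_fov" (degrees; the focal length in pixels is half the picture's height over the tangent of half this angle, whatever the lens; pixels are square), "cx", "cy" (the principal point, pixels), "R" (3x3) and "t" (3): a world point X has camera coordinates R X + t; the wrist camera has in their place "hand_eye" (4x4, takes a point from camera to tool coordinates, whose origin is the TCP and whose axes are the tool frame's). Camera axes: x right, y down, z forward; pixel columns grow to the right and rows downward; lengths in mm; the calibration is good to about 2 mm. The wrist camera is an equidistant fisheye: a pixel r from the principal point sees the ray r / f radians off the axis. A picture is of the moment at which its call begins: read the wrist's pose just before it. get_calibration takes no time and is no camera call.
- r.sign_off(): hands the job in, once; it reports no verdict.
The state is a dict: "clock": time; "qpos": joint angles; "qvel": joint speeds; "joint_efforts": joint torques, N m; "eef_pos": TCP position; "tcp_rot": TCP orientation; "contact_force": force on the tool from outside, world axes, zero at the start; "wrist_torque": the same for the moment, N m; "opening": opening from 0.0 (shut) to 1.0 (fully open).
Only numpy, scipy, OpenCV 4.12 (cv2) and the standard library are available. Lean on these libraries where they do the work, as an engineer would, in place of code of your own. Each camera call takes 0.05 s, during which the arm holds its last target. There are 200 camera calls.

## Working session

There is one attempt and no reset: what is moved stays moved. The work goes in short steps, Python scripts to look and compute and a tool call to move; the robot and the scene stay as the last step left them, time stands still between calls to the robot, and variables do not carry over. Pictures are saved under pics/ and viewed, about 8 in all and at most 12, crops included, and the job is handed in when it is done.

Besides the shell and the picture viewer there is one more tool, called after "Call:" as a command line: name --argument value ..., lists and objects as JSON in quotes. apply_moves: Moves the arm, as the interface text tells. Its arguments: {"type":"object","properties":{"plan":{"type":"string"},"squeeze":{"type":"number"}},"required":["plan"]}

```bash
mkdir -p pics; python3 - <<'E'
from rig import r
import cv2,numpy as np
s=r.sense();print({k:np.round(v,3).tolist() for k,v in s.items()})
ims=[]
for n in("scene","top"):
    c=r.get_calibration(n);print(n,c)
    im=r.grab_frame(n);cv2.imwrite(f"pics/{n}0.png",im)
print(r.get_calibration("wrist"))
E
```

```text
{'clock': 0.0, 'qpos': [-1.218, 0.354, 1.634, 0.0, 1.155, -0.002], 'qvel': [-0.0, 0.0, 0.0, 0.001, -0.001, 0.0], 'joint_efforts': [-0.002, -60.525, -34.206, -0.0, 0.009, -0.0], 'eef_pos': [216.961, -585.594, 209.358], 'tcp_rot': [-1.572, 0.0, -2.787], 'contact_force': [0.401, -0.127, 0.773], 'wrist_torque': [0.033, 0.039, 0.01], 'opening': 1.0}
scene {'vertical_fov': 50.065016376523225, 'cx': 258.8031313644511, 'cy': 201.1289517654796, 'R': array([[ 0.79553835,  0.60584718,  0.00824255],
       [ 0.34061837, -0.43593283, -0.83303163],
       [-0.50109666,  0.66551617, -0.55316396]]), 't': array([-469.35536909, -122.04960374, 1653.9332906 ])}
top {'vertical_fov': 56.04632683807697, 'cx': 260.1484786682314, 'cy': 190.57959125300638, 'R': array([[ 0.01563318, -0.99987182, -0.00345749],
       [-0.98070039, -0.01465925, -0.1949663 ],
       [ 0.19489062,  0.0064387 , -0.98080385]]), 't': array([ -10.18063703,  577.7978417 , 1159.65096786])}
{'vertical_fov': 65.70646984690485, 'cx': 253.64417755420442, 'cy': 197.68404145499525, 'hand_eye': array([[-5.39263919e-04,  9.55883914e-01,  2.93744195e-01,
        -7.54660614e+01],
       [ 5.40894313e-04, -2.93743915e-01,  9.55883999e-01,
        -1.63412071e+02],
       [ 9.99999708e-01,  6.74358316e-04, -3.58626678e-04,
        -1.03180992e+00],
       [ 0.00000000e+00,  0.00000000e+00,  0.00000000e+00,
         1.00000000e+00]])}
```

View pics/top0.png

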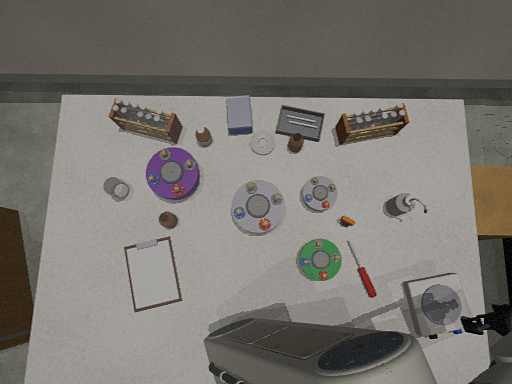

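View pics/scene0.png

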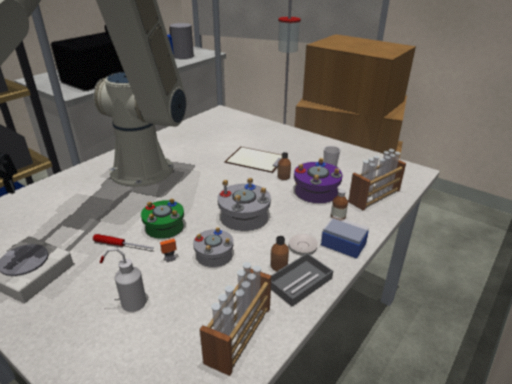

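The top view shows the grey filter at about (258,206), its red nut at (265,224), its blue nut at (238,212), and the key at (347,221). The smaller grey filter and the green and purple ones are decoys.

```bash
cat > h.py <<'E'
from rig import r
import cv2,numpy as np
from scipy.spatial.transform import Rotation as Ro
def pose(s=None):
    s=s or r.sense();return np.array(s["eef_pos"]),Ro.from_euler("xyz",s["tcp_rot"]).as_matrix()
def fx(c): return 192/np.tan(np.radians(c["vertical_fov"])/2)
def pt(n,u,v,z,P=None):
    """pixel -> world point on plane z"""
    c=r.get_calibration(n);f=fx(c);a=np.array([u-c["cx"],v-c["cy"]])
    if n=="wrist":
        p,R=P or pose();H=c["hand_eye"];q=np.hypot(*a);th=q/f
        d=np.r_[a/q*np.sin(th),np.cos(th)];d=R@H[:3,:3]@d;o=R@H[:3,3]+p
    else:
        d=c["R"].T@np.r_[a/f,1];o=-c["R"].T@c["t"]
    return o+d*(z-o[2])/d[2]
def px(n,X,P=None):
    c=r.get_calibration(n);f=fx(c);X=np.array(X,float)
    if n=="wrist":
        p,R=P or pose();H=c["hand_eye"];x=H[:3,:3].T@(R.T@(X-p)-H[:3,3])
        q=np.hypot(x[0],x[1]);return x[:2]/q*np.arctan2(q,x[2])*f+[c["cx"],c["cy"]]
    x=c["R"]@X+c["t"];return x[:2]/x[2]*f+[c["cx"],c["cy"]]
E
python3 - <<'E'
from h import *
im=cv2.imread("pics/top0.png");hsv=cv2.cvtColor(im,cv2.COLOR_BGR2HSV)
o=((hsv[...,0]<16)&(hsv[...,0]>4)&(hsv[...,1]>150)&(hsv[...,2]>120)).astype(np.uint8)
o[:, :330]=0;o[:,365:]=0;o[235:]=0;o[:205]=0
v,u=np.nonzero(o);print(len(u),u.mean(),v.mean(),u.min(),u.max(),v.min(),v.max())
P=np.array([pt("top",a,b,66) for a,b in zip(u,v)])[:,:2];m=P.mean(0);w,V=np.linalg.eigh(np.cov(P.T));print(m,w**.5,V)
for n,a in dict(filt=(258,206),red=(265,224),blue=(238,212),ga=(252,187),gb=(278,199)).items(): print(n,pt("top",*a,80 if n=="filt" else 115))
print(pose())
E
```

```text
46 348.4347826086956 220.02173913043478 342 354 216 224
[ 481.66562839 -293.3791041 ] [ 3.63023819 12.05270489] [[-0.88970295  0.45653988]
 [ 0.45653988  0.88970295]]
filt [521.63537321   4.74297883  80.        ]
red [459.25011659 -18.68187591 115.        ]
blue [496.03550558  67.41996401 115.        ]
ga [577.67057276  24.6484972  115.        ]
gb [539.77926474 -59.13780373 115.        ]
(array([ 216.94491349, -585.65621221,  209.44910483]), array([[-9.37720500e-01, -4.46330643e-04,  3.47390365e-01],
       [-3.47390651e-01,  1.16258735e-03, -9.37719779e-01],
       [ 1.46614293e-05, -9.99999225e-01, -1.24523308e-03]]))
```

Call:
apply_moves --plan "-3.5 0 -1.8 0 0 0 0;-3.5 0 -1.8 0 0 0 0;-3.5 0 -1.8 0 0 0 0;-3.5 0 -1.8 0 0 0 0;-3.5 0 -1.8 0 0 0 0;-3.5 0 -1.8 0 0 0 0;-3.5 0 -1.8 0 0 0 0;-3.5 0 -1.8 0 0 0 0;-3.5 0 -1.8 0 0 0 0;-3.5 0 -1.8 0 0 0 0;0 0 0 0 -8.5 0 0;0 0 0 0 -8.5 0 0;0 0 0 0 -8.5 0 0;0 0 0 0 -8.5 0 0;0 0 0 0 -8.5 0 0;0 0 0 0 0 0 0"

```text
clock: 1.7
eef_pos: [490.5, -280.6, 203.9]
tcp_rot: [-1.58, 0.003, -2.037]
contact_force: [-1.2, -0.2, 0.2]
opening: 1.004
```

```bash
cat > ori.py <<'E'
from h import *
import sys
s=r.sense();P=pose(s);im=r.grab_frame("wrist");cv2.imwrite(f"pics/{sys.argv[1]}.png",im)
print("pos",P[0].round(1),"rpy",np.round(s["tcp_rot"],4),"q",np.round(s["qpos"],3),"F",np.round(s["contact_force"],2),"op",s["opening"],s["clock"])
E
cat > go.py <<'E'
from h import *
def to(xyz,zang):
    """tool-axis shift (cm) then rotation about tool y (deg) to stand pointing down with tool z at zang deg"""
    p,R=pose();d=R.T@(np.array(xyz)-p)/10
    Rt=Ro.from_euler("z",zang,degrees=True).as_matrix()@np.array([[0,0,1],[1,0,0],[0,-1,0]])
    if np.linalg.det(Rt)<0: print("bad")
    print("shift cm",d.round(2),"turn deg",np.degrees(Ro.from_matrix(R.T@Rt).as_rotvec()).round(2),"zang now",np.degrees(np.arctan2(R[1,2],R[0,2])).round(2))
E
python3 ori.py w1; python3 - <<'E'
from h import *
P=pose();print(px("wrist",[482,-293,66],P),P[1].round(3).tolist())
im=cv2.imread("pics/w1.png");hsv=cv2.cvtColor(im,cv2.COLOR_BGR2HSV)
o=((hsv[...,0]<17)&(hsv[...,0]>4)&(hsv[...,1]>150)&(hsv[...,2]>100)).astype(np.uint8)
n,l,st,ce=cv2.connectedComponentsWithStats(o)
for i in range(1,n):
    if st[i,4]>100:
        print(st[i],ce[i],cv2.minAreaRect(np.argwhere(l==i)[:,::-1].astype(np.float32)),pt("wrist",*ce[i],66,P))
E
```

```text
pos [ 490.5 -280.6  203.9] rpy [-1.58    0.0029 -2.0374] q [-0.524  0.272  1.763  0.003  1.116 -0.058] F [-1.15 -0.18  0.24] op 1.004411101120123 1.7
[253.40303098 196.65155874] [[-0.454, -0.007, 0.891], [-0.891, 0.007, -0.454], [-0.003, -1.0, -0.009]]
[495  77  15  16 118] [500.95762712  84.62711864] ((501.25006103515625, 83.7500228881836), (8.485280990600586, 17.677669525146484), 45.0) [ 832.85344339 -302.1510139    66.        ]
[249 182  12  31 316] [254.59493671 197.73101266] ((254.5, 197.0), (30.0, 11.0), 90.0) [ 482.58535128 -294.63419908   66.        ]
```

View pics/w1.png

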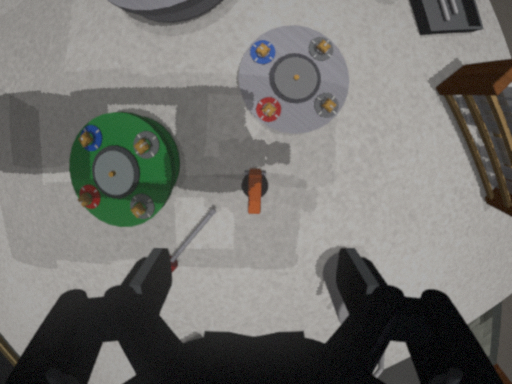

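The wrist view shows the key's handle upright in the image, spanning about (256,168) to (254,213). It is aligned with tool x and partly in shadow, and the screwdriver tip at (213,208) is close by, so I'll descend with the jaws half shut.

```bash
python3 - <<'E'
from h import *
from go import to
P=pose()
im=cv2.imread("pics/w1.png");hsv=cv2.cvtColor(im,cv2.COLOR_BGR2HSV)
o=((hsv[...,0]<18)&(hsv[...,1]>130)&(hsv[...,2]>50)).astype(np.uint8);o[:150]=0;o[230:]=0;o[:,:235]=0;o[:,275:]=0
q=np.argwhere(o)[:,::-1].astype(np.float32);print(len(q),cv2.boundingRect(q),cv2.minAreaRect(q))
big=cv2.resize(im[150:230,210:300],None,fx=7,fy=7,interpolation=cv2.INTER_CUBIC);cv2.imwrite("pics/k1.png",big)
print(px("top",[540,-450,100]),pt("top",398,207,100),pt("top",213+0,0,0)[:0],pt("wrist",213,208,5,P))
E
```

```text
493 (248, 170, 14, 43) ((254.5, 191.0), (42.0, 13.0), 90.0)
[398.95909197 201.52669055] [ 522.09231048 -445.86155636  100.        ] [] [ 419.3428923  -299.05859203    5.        ]
```

View pics/k1.png

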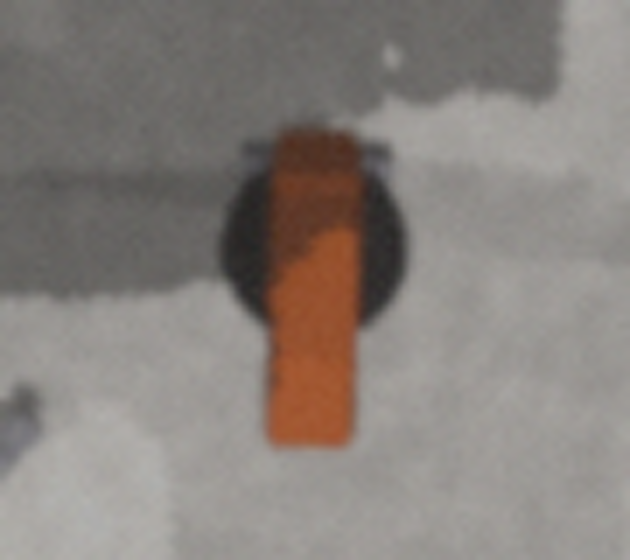

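```bash
python3 - <<'E'
from h import *
from go import to
P=pose()
a=pt("wrist",255.0,174.6,66,P);b=pt("wrist",254.3,213.9,66,P);m=(a+b)/2;d=a-b
print(a,b,m,np.hypot(d[0],d[1]),np.degrees(np.arctan2(d[1],d[0])))
ang=np.degrees(np.arctan2(d[1],d[0]))-90
to([m[0],m[1],100],ang)
to([m[0],m[1],34],ang)
E
```

```text
[ 494.31858529 -272.46349786   66.        ] [ 474.04751326 -310.74506839   66.        ] [ 484.18304928 -291.60428312   66.        ] 43.31737530557008 62.09763427275367
badTraceback (most recent call last):
  File "<stdin>", line 7, in <module>
  File "go.py", line 7, in to
    print("shift cm",d.round(2),"turn deg",np.degrees(Ro.from_matrix(R.T@Rt).as_rotvec()).round(2),"zang now",np.degrees(np.arctan2(R[1,2],R[0,2])).round(2))
                                                      ~~~~~~~~~~~~~~^^^^^^^^
  File "scipy/spatial/transform/_rotation.pyx", line 1143, in scipy.spatial.transform._rotation.Rotation.from_matrix
ValueError: Non-positive determinant (left-handed or null coordinate frame) in rotation matrix 0: [[-0.99987459  0.00290564  0.01556768]
 [ 0.0027616   0.99995325 -0.00926615]
 [ 0.01559388  0.00922199  0.99983588]].
```

```bash
sed -i 's/\[1,0,0\],\[0,-1,0\]/[-1,0,0],[0,-1,0]/' go.py; python3 - <<'E'
from go import to
to([484.2,-291.6,100],-27.9)
E
```

```text
shift cm [ 1.29 10.38  0.03] turn deg [ 0.53  0.89 -0.16] zang now -27.01
```

Call:
apply_moves --plan "1.3 0 0 0.5 0.9 -0.2 0.4;0 3 0 0 0 0 0.4;0 3 0 0 0 0 0.4;0 3 0 0 0 0 0.4;0 1.3 0 0 0 0 0.4;0 0 0 0 0 0 0.4;0 0 0 0 0 0 0.4"

```text
clock: 2.45
eef_pos: [483.6, -297.8, 99.6]
tcp_rot: [-1.565, -0.003, -2.084]
contact_force: [0.5, -1.1, 1.0]
opening: 0.601
```

```bash
python3 ori.py w2; python3 - <<'E'
from go import to
to([484.2,-291.6,34],-27.9)
E
```

```text
pos [ 483.6 -297.8   99.6] rpy [-1.5653 -0.003  -2.0842] q [-0.553  0.393  1.856 -0.004  0.888 -0.037] F [ 0.48 -1.1   1.03] op 0.6010028047899681 2.45
shift cm [-0.59  6.59 -0.31] turn deg [-0.34 -1.5   0.18] zang now -29.4
```

View pics/w2.png

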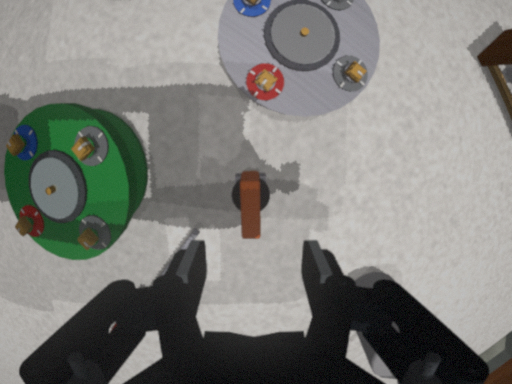

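The handle is at (242–260, 171–238) and aligned, with the open fingers at u≈205 and 303.

```bash
python3 - <<'E'
from h import *
from go import to
P=pose();im=cv2.imread("pics/w2.png");hsv=cv2.cvtColor(im,cv2.COLOR_BGR2HSV)
o=((hsv[...,0]<18)&(hsv[...,1]>120)&(hsv[...,2]>40)).astype(np.uint8);o[:160]=0;o[245:]=0;o[:,:230]=0;o[:,275:]=0
for v in (190,200,210,220,230,236,237,238,239,240): 
    u=np.nonzero(o[v])[0];print(v,len(u),u.min() if len(u) else 0,u.max() if len(u) else 0)
b=pt("wrist",251,238.5,66,P);print(b, b-P[1][:,0]*22)
for v in (195,230):
    u=np.nonzero(o[v])[0].mean();print(pt("wrist",u,v,66,P))
c=b-P[1][:,0]*22
to([c[0],c[1],34],-28.5)
E
```

```text
190 20 240 259
200 19 241 259
210 19 241 259
220 17 242 258
230 16 243 258
236 17 243 259
237 10 244 258
238 0 0 0
239 0 0 0
240 0 0 0
[ 474.05956157 -310.5320676    66.        ] [ 484.86109392 -291.36640622   65.93425255]
[ 489.49319598 -281.19782947   66.        ]
[ 477.09197785 -304.45516577   66.        ]
shift cm [-0.64  6.59 -0.26] turn deg [-0.34 -0.9   0.17] zang now -29.4
```

Call:
apply_moves --plan "-0.6 0 -0.3 -0.3 -1.3 0.2 0.4;0 1.5 0 0 0 0 0.4;0 1.5 0 0 0 0 0.4;0 0 0 0 0 0 0.4"

```text
clock: 2.9
eef_pos: [486.8, -291.8, 71.9]
tcp_rot: [-1.563, 0.0, -2.06]
contact_force: [-0.4, 0.6, 0.3]
opening: 0.598
```

```bash
python3 - <<'E'
from go import *
to([484.6,-291.5,34],-28.1);print(r.sense()["eef_pos"])
E
```

```text
shift cm [ 0.08  3.78 -0.24] turn deg [-0.44  0.1  -0.02] zang now -28.0
[ 486.80162683 -291.82648267   71.86087072]
```

Call:
apply_moves --plan "0 1.5 -0.2 -0.4 0 0 0.4;0 1.2 0 0 0 0 0.4;0 0.8 0 0 0 0 0.4;0 0 0 0 0 0 0.4"

```text
clock: 3.3
eef_pos: [485.3, -290.8, 34.1]
tcp_rot: [-1.57, 0.0, -2.059]
contact_force: [-0.7, -0.2, -0.0]
opening: 0.597
```

```bash
python3 - <<'E'
from go import *
to([484.6,-291.5,34],-28.1);print(r.sense()["eef_pos"])
E
```

```text
shift cm [ 0.1   0.01 -0.03] turn deg [-0.03  0.12 -0.02] zang now -27.98
[ 485.33774843 -290.75108837   34.0853728 ]
```

Call:
apply_moves --plan "0.1 0 0 0 0 0 0.6;0 0 0 0 0 0 0.8;0 0 0 0 0 0 1;0 0 0 0 0 0 1;0 0 0 0 0 0 1;0 0 0 0 0 0 1;0 0 0 0 0 0 1;0 0 0 0 0 0 1" --squeeze 50

```text
clock: 4.1
eef_pos: [485.3, -292.1, 35.0]
tcp_rot: [-1.569, 0.0, -2.059]
contact_force: [-0.4, 0.1, -1.4]
opening: 0.147
```

Call:
apply_moves --plan "0 -1 0 0 0 0 1;0 -4 0 0 0 0 1;0 -5 0 0 0 0 1;0 -5 0 0 0 0 1;0 -4.5 0 0 0 0 1;-3.4 0 -2.2 0 0 0 1;-3.4 0 -2.2 0 0 0 1;-3.4 0 -2.2 0 0 0 1;-3.4 0 -2.2 0 0 0 1;-3.4 0 -2.2 0 0 0 1;0 0 0 0 0 0 1;0 0 0 0 0 0 1"

```text
clock: 5.3
eef_pos: [466.9, -83.7, 246.9]
tcp_rot: [-1.561, 0.003, -2.061]
contact_force: [0.2, -0.3, -1.1]
opening: 0.144
```

```bash
python3 ori.py w3;  python3 - <<'E'
from h import *
im=cv2.imread("pics/w3.png");P=pose();print([px("wrist",x,P).round(0).tolist() for x in ([521.6,4.7,80],[459,-19,115],[496,67,115])])
cv2.imwrite("pics/w3b.png",cv2.resize(im,None,fx=1.56,fy=1.56,interpolation=cv2.INTER_CUBIC))
E
```

```text
pos [466.9 -83.7 246.9] rpy [-1.5607  0.0032 -2.0613] q [-0.18   0.07   1.908 -0.     1.152  0.31 ] F [ 0.19 -0.3  -1.14] op 0.1438873784071949 5.3
[[259.0, 85.0], [215.0, 133.0], [207.0, 41.0]]
```

View pics/w3b.png

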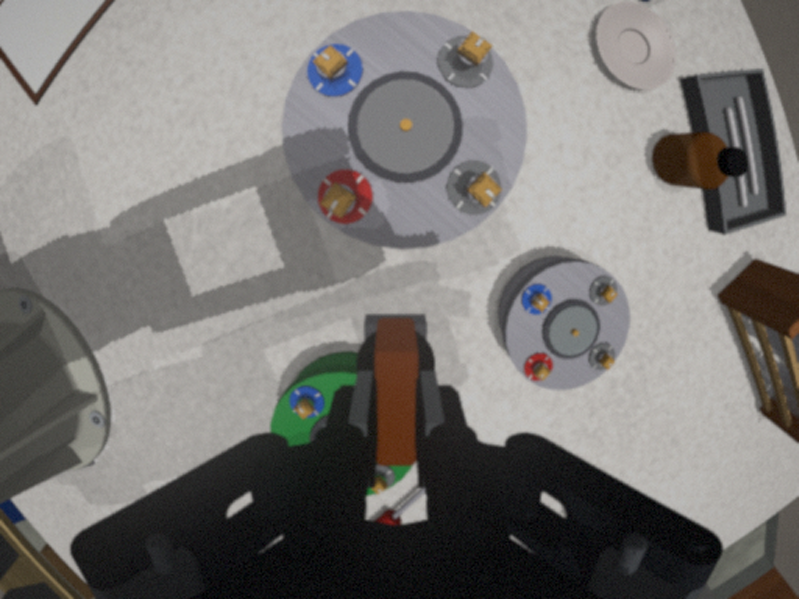

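The key is held upright at (396,390) in the enlarged picture. The flange spans x 283–527 and y 11–248, with the red collar at (345,196), the blue collar at (335,69) and the pin at (406,125). Next I fit the flange and collars numerically.

```bash
cat > fit.py <<'E'
from h import *
from scipy.optimize import minimize
def circ(P,c,rad,z,n=180):
    t=np.linspace(0,2*np.pi,n,endpoint=False)
    return np.array([px("wrist",[c[0]+rad*np.cos(a),c[1]+rad*np.sin(a),z],P) for a in t],np.float32)
def samp(g,q): return cv2.remap(g,q[:,:1].copy(),q[:,1:].copy(),cv2.INTER_LINEAR)[:,0]
def flange(im,P,c0):
    g=cv2.GaussianBlur(im.astype(np.float32),(0,0),1.0)
    def cost(c):
        a=samp(g,circ(P,c,85.5,80));b=samp(g,circ(P,c,90.5,80));return -np.minimum(np.abs(a-b).sum(1),40).mean()
    best=min(((c0[0]+i,c0[1]+j) for i in range(-14,15,2) for j in range(-14,15,2)),key=cost)
    s=minimize(cost,best,method="Nelder-Mead",options=dict(initial_simplex=[best,(best[0]+2,best[1]),(best[0],best[1]+2)]));return s.x,s.fun
def collar(im,P,z=83):
    hsv=cv2.cvtColor(im,cv2.COLOR_BGR2HSV);H,S,V=cv2.split(hsv);out={}
    for n,m in dict(red=((H<6)|(H>172))&(S>130)&(V>50),blue=(H>100)&(H<125)&(S>130)&(V>50)).items():
        k,l,st,ce=cv2.connectedComponentsWithStats(cv2.morphologyEx(m.astype(np.uint8),cv2.MORPH_CLOSE,np.ones((5,5))))
        for i in range(1,k):
            if st[i,4]>250:
                hull=cv2.convexHull(np.argwhere(l==i)[:,::-1].astype(np.float32))[:,0]
                w=np.array([pt("wrist",*p,z,P)[:2] for p in hull],np.float32);c,rad=cv2.minEnclosingCircle(w)
                out.setdefault(n,[]).append((np.round(c,1),round(rad,1),st[i,4]))
    return out
E
python3 - <<'E'
from fit import *
im=cv2.imread("pics/w3.png");P=pose()
c,f=flange(im,P,(521.6,4.7));print("flange",c,f)
print("pin",pt("wrist",406/1.5625,124.5/1.5625,98,P), "ring@80",pt("wrist",405.5/1.5625,125/1.5625,80,P))
for n,l in collar(im,P).items():
    for a in l: print(n,a,"rel",np.round(a[0]-c,1),np.hypot(*(a[0]-c)),np.degrees(np.arctan2(*(a[0]-c)[::-1])))
E
```

```text
Traceback (most recent call last):
  File "fit.py", line 11, in flange
    best=min(((c0[0]+i,c0[1]+j) for i in range(-14,15,2) for j in range(-14,15,2)),key=cost)
  File "fit.py", line 10, in cost
    a=samp(g,circ(P,c,85.5,80));b=samp(g,circ(P,c,90.5,80));return -np.minimum(np.abs(a-b).sum(1),40).mean()
             ~~~~^^^^^^^^^^^^^
  File "fit.py", line 5, in circ
    return np.array([px("wrist",[c[0]+rad*np.cos(a),c[1]+rad*np.sin(a),z],P) for a in t],np.float32)
                     ~~^^^^^^^^^^^^^^^^^^^^^^^^^^^^^^^^^^^^^^^^^^^^^^^^^^^^^
  File "h.py", line 17, in px
    c=r.get_calibration(n);f=fx(c);X=np.array(X,float)
ValueError: time passes only in moves, steps and waits
```

```bash
sed -i 's/^def fx/from functools import lru_cache\n@lru_cache(None)\ndef cal(n): return r.get_calibration(n)\ndef fx/; s/c=r.get_calibration(n)/c=cal(n)/' h.py
cat > loc.py <<'E'
from fit import *
import sys
im=cv2.imread(sys.argv[1]);P=pose()
c,f=flange(im,P,(521.6,4.7));print("flange",c,f)
for n,l in collar(im,P).items():
    for a in l: print(n,a,"rel",np.round(a[0]-c,1),np.hypot(*(a[0]-c)),np.degrees(np.arctan2(*(a[0]-c)[::-1])))
E
python3 loc.py pics/w3.png; python3 - <<'E'
from h import *
P=pose();print("pin",pt("wrist",406/1.5625,124.5/1.5625,98,P), "ring@80",pt("wrist",405.5/1.5625,125/1.5625,80,P))
E
```

```text
flange [525.41631136   7.63320775] -39.64499282836914
red (array([464. , -15.8]), 18.4, np.int32(390)) rel [-61.4 -23.4] 65.73491101739728 -159.11579766420618
blue (array([500.8,  68. ]), 18.6, np.int32(435)) rel [-24.6  60.4] 65.19288604946996 112.18460430865748
pin [524.03416394   7.55928037  98.        ] ring@80 [524.90400719   8.78458241  80.        ]
```

Call:
apply_moves --plan "0 0.5 0 0 -8.2 0 1;0 0.5 0 0 -8.2 0 1;0 0.5 0 0 -8.2 0 1;0 0.5 0 0 -8.2 0 1;0 0.5 0 0 -8.2 0 1;0 0.5 0 0 -8.2 0 1;-0.2 0 2.2 0 0 0 1;0 0 0 0 0 0 1;0 0 0 0 0 0 1"

```text
clock: 6.25
eef_pos: [487.8, -84.0, 217.4]
tcp_rot: [-1.563, -0.008, -1.179]
contact_force: [0.2, -0.7, -1.3]
opening: 0.145
```

```bash
python3 ori.py w4;python3 loc.py pics/w4.png;  python3 - <<'E'
from h import *
im=cv2.imread("pics/w4.png");P=pose();print(np.degrees(np.arctan2(P[1][1,2],P[1][0,2])),[px("wrist",x,P).round(0).tolist() for x in ([525,8,80],[464.5,-16,110],[501,68.4,110])])
cv2.imwrite("pics/w4b.png",cv2.resize(im[:300],None,fx=1.56,fy=1.56,interpolation=cv2.INTER_CUBIC))
E
```

```text
pos [487.8 -84.  217.4] rpy [-1.5627 -0.008  -1.1793] q [-0.172  0.135  1.905 -0.003  1.091 -0.562] F [ 0.2  -0.65 -1.34] op 0.14501402781962056 6.25
flange [524.21967887   8.0221508 ] -37.63814163208008
red (array([464. , -15.5]), 18.5, np.int32(553)) rel [-60.2 -23.5] 64.6506094447702 -158.66409932250866
red (array([ 314.2, -293.8]), 41.5, np.int32(502)) rel [-210.  -301.8] 367.70215694869194 -124.83170909848715
blue (array([500.9,  68.2]), 18.8, np.int32(545)) rel [-23.3  60.2] 64.53821315760099 111.181980539846
blue (array([758.5,  61. ]), 42.3, np.int32(1155)) rel [234.3  53. ] 240.19558983014537 12.742002399847758
22.41871721617822 [[320.0, 114.0], [257.0, 113.0], [329.0, 46.0]]
```

View pics/w4b.png

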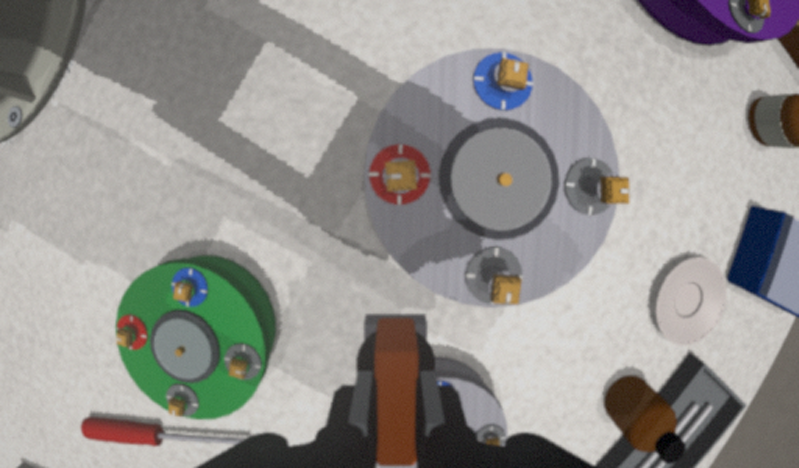

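Red and blue positions from two yaws agree to about 0.1–0.3 mm. The red collar is at (400,174), blue at (503,80), and the pin at (505,180). I'll zoom in on the two nuts for their starting angles.

```bash
python3 - <<'E'
from h import *
im=cv2.imread("pics/w4.png")
a=[cv2.resize(im[v-24:v+24,u-24:u+24],(390,390),interpolation=cv2.INTER_CUBIC) for u,v in((256,112),(323,50))]
cv2.imwrite("pics/n4.png",np.hstack(a))
E
```

```text
(no output)
```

View pics/n4.png

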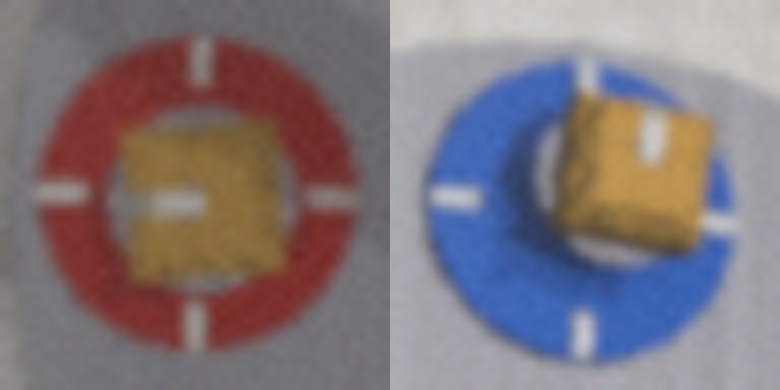

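Red nut: the head's edges lean about 5° counter-clockwise of the collar marks, so about −0.09 rad. Blue nut: about 6–7° clockwise, so about +0.11 rad.

```bash
python3 - <<'E'
from h import *
from go import to
P=pose()
for n,uv,s in(("red",(257,112.6),(464.1,-15.7)),("blue",(329.8,46.9),(500.9,68.2))):
    z=np.arange(95,150,1);d=[np.hypot(*(pt("wrist",*uv,k,P)[:2]-s)) for k in z];i=np.argmin(d);print(n,z[i],d[i])
to([464.1,-15.7,215],26.3)
E
```

```text
red 134 0.15612039348911824
blue 112 0.6909016581223754
shift cm [-7.24  0.2   0.39] turn deg [-0.48 -3.88  0.5 ] zang now 22.42
```

Call:
apply_moves --plan "-3.6 0 0.2 0 0 0 1;-3.5 0 0.2 -0.5 -3.9 0.5 1;0 0 0 0 0 0 1;0 0 0 0 0 0 1;0 0 0 0 0 0 1"

```text
clock: 6.8
eef_pos: [463.4, -18.6, 217.5]
tcp_rot: [-1.571, -0.001, -1.116]
contact_force: [-0.2, -0.1, -1.2]
opening: 0.146
```

```bash
cat > st.py <<'E'
from go import *
import sys
a=[float(x) for x in sys.argv[1:]]
s=r.sense();print(np.round(s["eef_pos"],2),np.round(s["tcp_rot"],4),np.round(s["contact_force"],2),np.round(s["wrist_torque"],3),round(s["clock"],2),"q",np.round(s["qpos"],2));to(a[:3],a[3])
E
python3 st.py 464.1 -15.7 190 26.3
```

```text
[463.41 -18.63 217.46] [-1.5713e+00 -9.0000e-04 -1.1160e+00] [-0.16 -0.13 -1.25] [ 0.008  0.019 -0.017] 6.8 q [-0.04  0.09  1.96 -0.    1.09 -0.5 ]
shift cm [-0.24  2.75  0.19] turn deg [ 0.03 -0.24  0.05] zang now 26.06
```

Call:
apply_moves --plan "-0.2 1.5 0.2 0 0 0 1;0 1.2 0 0 0 0 1;0 0.6 0 0 0 0 1;0 0 0 0 0 0 1;0 0 0 0 0 0 1"

```text
clock: 7.3
eef_pos: [465.4, -19.2, 183.5]
tcp_rot: [-1.57, -0.002, -1.121]
contact_force: [-0.1, -0.9, -1.3]
opening: 0.143
```

```bash
python3 st.py 464.1 -15.7 175 26.3
```

```text
[465.4  -19.16 183.55] [-1.5705 -0.0023 -1.1209] [-0.07 -0.86 -1.28] [-0.017 -0.064 -0.002] 7.3 q [-0.04  0.13  1.99 -0.    1.02 -0.49]
shift cm [-0.37  0.85  0.03] turn deg [-0.02 -0.53  0.13] zang now 25.77
```

Call:
apply_moves --plan "-0.4 0 0 0 -0.5 0 1;0 0 0 0 0 0 1;0 0.3 0 0 0 0 1;0 0 0 0 0 0 1;0 0 0 0 0 0 1"

```text
clock: 7.8
eef_pos: [464.3, -15.4, 181.5]
tcp_rot: [-1.569, -0.003, -1.111]
contact_force: [0.2, 0.5, -2.6]
opening: 0.141
```

```bash
python3 st.py 464.1 -15.7 175 26.3
```

```text
[464.35 -15.36 181.53] [-1.5687 -0.0033 -1.1115] [ 0.2   0.46 -2.59] [0.01  0.001 0.026] 7.8 q [-0.03  0.13  2.   -0.    1.01 -0.49]
shift cm [ 0.02  0.65 -0.04] turn deg [-0.12  0.02  0.19] zang now 26.32
```

Call:
apply_moves --plan "0 0.2 0 0 0 0 1;0 0.1 0 0 0 0 1;0 0.1 0 0 0 0 1;0 0.1 0 0 0 0 1;0 0.1 0 0 0 0 1;0 0.1 0 0 0 0 1;0 0 0 0 0 0 1"

```text
clock: 8.5
eef_pos: [464.4, -15.4, 173.9]
tcp_rot: [-1.569, -0.003, -1.111]
contact_force: [-0.7, -0.4, -1.6]
opening: 0.142
```

```bash
python3 st.py 464.1 -15.7 175 26.3
```

```text
[464.36 -15.41 173.87] [-1.5689 -0.0033 -1.1115] [-0.75 -0.42 -1.59] [0.019 0.008 0.052] 8.5 q [-0.03  0.14  2.   -0.    0.99 -0.49]
shift cm [ 0.01 -0.11 -0.04] turn deg [-0.11  0.02  0.19] zang now 26.32
```

Call:
apply_moves --plan "0 0.1 0 0 0 0 1;0 0.1 0 0 0 0 1;0 0.1 0 0 0 0 1;0 0.1 0 0 0 0 1;0 0.1 0 0 0 0 1;0 0.1 0 0 0 0 1;0 0.1 0 0 0 0 1"

```text
clock: 9.2
eef_pos: [464.5, -15.4, 166.4]
tcp_rot: [-1.569, -0.003, -1.111]
contact_force: [0.5, 0.1, -0.3]
opening: 0.147
```

Call:
apply_moves --plan "0 0.1 0 0 0 0 1;0 0.1 0 0 0 0 1;0 0.1 0 0 0 0 1;0 0.1 0 0 0 0 1;0 0.1 0 0 0 0 1;0 0.1 0 0 0 0 1;0 0.1 0 0 0 0 1"

```text
clock: 9.9
eef_pos: [464.2, -15.4, 158.9]
tcp_rot: [-1.569, -0.003, -1.112]
contact_force: [-1.4, -0.0, -1.0]
opening: 0.145
```

Call:
apply_moves --plan "0 0.1 0 0 0 0 1;0 0.1 0 0 0 0 1;0 0.1 0 0 0 0 1;0 0.1 0 0 0 0 1;0 0.1 0 0 0 0 1;0 0.1 0 0 0 0 1"

```text
clock: 10.5
eef_pos: [465.2, -15.4, 155.4]
tcp_rot: [-1.568, -0.004, -1.112]
contact_force: [-6.0, 0.0, 15.9]
opening: 0.144
```

```bash
python3 st.py 464.1 -15.7 145 26.3
```

```text
[465.23 -15.44 155.35] [-1.5677 -0.0039 -1.1115] [-5.98  0.03 15.9 ] [0.045 1.359 0.023] 10.5 q [-0.03  0.17  2.02 -0.    0.95 -0.49]
shift cm [-0.03  1.03 -0.12] turn deg [-0.18  0.02  0.22] zang now 26.32
```

Call:
apply_moves --plan "0 -0.3 0 0 0 0 1;0 0 0 0 0 0 1;0 0 0 0 0 0 1"

```text
clock: 10.8
eef_pos: [464.3, -15.4, 158.3]
tcp_rot: [-1.569, -0.003, -1.111]
contact_force: [-0.7, 1.0, -0.3]
opening: 0.148
```

```bash
python3 st.py 464.1 -15.7 156 26.3; python3 - <<'E'
from h import *
import pickle
# height of red head from picture w3 (pose then)
P=(np.array([466.9,-83.7,246.9]),Ro.from_euler("xyz",[-1.5607,.0032,-2.0613]).as_matrix())
for n,uv,s in(("red",(217.3,128),(464.1,-15.7)),("blue",(329/1.5625,62/1.5625),(500.9,68.2))):
    for z in (100,110,120,130,140): print(n,z,(pt("wrist",*uv,z,P)[:2]-s).round(1))
E
```

```text
[464.28 -15.37 158.31] [-1.5689 -0.0031 -1.1115] [-0.72  1.02 -0.32] [0.012 0.154 0.038] 10.8 q [-0.03  0.16  2.02 -0.    0.95 -0.49]
shift cm [ 0.02  0.23 -0.03] turn deg [-0.11  0.02  0.18] zang now 26.32
red 100 [-1.8 -0.8]
red 110 [-0.5 -0.8]
red 120 [ 0.7 -0.8]
red 130 [ 2.  -0.8]
red 140 [ 3.3 -0.8]
blue 100 [0.  1.6]
blue 110 [ 0.1 -1.2]
blue 120 [ 0.1 -4. ]
blue 130 [ 0.1 -6.7]
blue 140 [ 0.1 -9.5]
```

Call:
apply_moves --plan "0 0.1 0 0 0 0 1;0 0.08 0 0 0 0 1"

```text
clock: 11.0
eef_pos: [464.5, -15.4, 156.3]
tcp_rot: [-1.569, -0.003, -1.112]
contact_force: [-2.1, -0.4, 4.7]
opening: 0.144
```

Call:
apply_moves --plan "0.14 0 0 0 0 0 1"

```text
clock: 11.1
eef_pos: [464.9, -16.3, 156.3]
tcp_rot: [-1.569, -0.002, -1.112]
contact_force: [-5.0, 4.1, 3.9]
opening: 0.147
```

Call:
apply_moves --plan "-0.14 0 0 0 0 0 1;-0.14 0 0 0 0 0 1"

```text
clock: 11.3
eef_pos: [464.2, -14.3, 156.6]
tcp_rot: [-1.568, -0.004, -1.111]
contact_force: [-0.8, -4.3, 4.7]
opening: 0.145
```

Call:
apply_moves --plan "0.1 0 0 0 0 0 1;0 0 0 0 4 0 1;0 0.05 0 0 4 0 1"

```text
clock: 11.6
eef_pos: [464.6, -15.4, 156.2]
tcp_rot: [-1.568, -0.004, -1.254]
contact_force: [-1.5, -0.4, 4.6]
opening: 0.142
```

```bash
python3 st.py 464.1 -15.7 156 -72.7
```

```text
[464.62 -15.35 156.22] [-1.568  -0.0037 -1.2538] [-1.48 -0.38  4.57] [0.002 0.421 0.087] 11.6 q [-0.03  0.17  2.02 -0.    0.95 -0.35]
shift cm [ 0.02  0.02 -0.06] turn deg [-2.900e-01  9.086e+01  4.000e-02] zang now 18.16
```

Call:
apply_moves --plan "0 0 0 0 8.3 0 1;0 0 0 0 8.3 0 1;0 0 0 0 8.3 0 1;0 0.03 0 0 0 0 1"

```text
clock: 12.0
eef_pos: [464.6, -15.2, 156.2]
tcp_rot: [-1.567, -0.002, -1.706]
contact_force: [-2.6, -0.3, 5.6]
opening: 0.151
```

```bash
python3 st.py 464.1 -15.4 156 -72.7
```

```text
[464.62 -15.22 156.2 ] [-1.5668e+00 -1.7000e-03 -1.7055e+00] [-2.62 -0.34  5.6 ] [ 0.013  0.477 -0.004] 12.0 q [-0.03  0.17  2.02 -0.    0.95  0.1 ]
shift cm [ 0.02  0.02 -0.05] turn deg [-2.600e-01  6.498e+01 -4.000e-02] zang now -7.72
```

Call:
apply_moves --plan "0 0 0 0 8.1 0 1;0 0 0 0 8.1 0 1;0 0 0 0 8.1 0 1;0 0 0 0 8.1 0 1;0 0 0 0 8.1 0 1;0 0 0 0 8.1 0 1;0 0 0 0 8.1 0 1"

```text
clock: 12.7
eef_pos: [465.4, -16.1, 156.6]
tcp_rot: [-1.565, 0.003, -2.696]
contact_force: [-2.4, -1.1, 2.7]
opening: 0.147
```

```bash
python3 st.py 464.1 -15.4 156 -72.7
```

```text
[465.41 -16.1  156.56] [-1.5651  0.0032 -2.6963] [-2.44 -1.1   2.73] [-0.359  0.44   0.016] 12.7 q [-0.03  0.17  2.02 -0.    0.95  1.09]
shift cm [ 0.09  0.06 -0.12] turn deg [-0.31  8.21 -0.21] zang now -64.49
```

Call:
apply_moves --plan "0.06 0.03 -0.08 0 0 0 1;0 0 0 0 8.2 0 1;0 0 0 0 0 0 1;0 0 0 0 0 0 1;0 0 0 0 0 0 1"

```text
clock: 13.2
eef_pos: [465.3, -16.1, 156.5]
tcp_rot: [-1.564, 0.005, -2.813]
contact_force: [-1.2, -1.6, 4.2]
opening: 0.146
```

```bash
python3 st.py 464.1 -15.4 156 -72.7;python3 ori.py w5; python3 - <<'E'
from h import *
im=cv2.imread("pics/w5.png");print(px("wrist",[464.1,-15.4,125]),px("wrist",[500.9,68.2,110]))
cv2.imwrite("pics/w5b.png",cv2.resize(im[:300],None,fx=1.56,fy=1.56,interpolation=cv2.INTER_CUBIC))
E
```

```text
[465.34 -16.11 156.53] [-1.564   0.0055 -2.8128] [-1.18 -1.58  4.24] [-0.211  0.373 -0.011] 13.2 q [-0.03  0.17  2.02 -0.01  0.95  1.21]
shift cm [ 0.09  0.05 -0.11] turn deg [-0.39  1.54 -0.32] zang now -71.16
pos [465.3 -16.1 156.5] rpy [-1.564   0.0055 -2.8128] q [-0.034  0.166  2.023 -0.005  0.946  1.211] F [-1.18 -1.58  4.24] op 0.14647422842110822 13.2
[253.3347319  220.32767998] [160.48114919 132.23899728]
```

View pics/w5b.png

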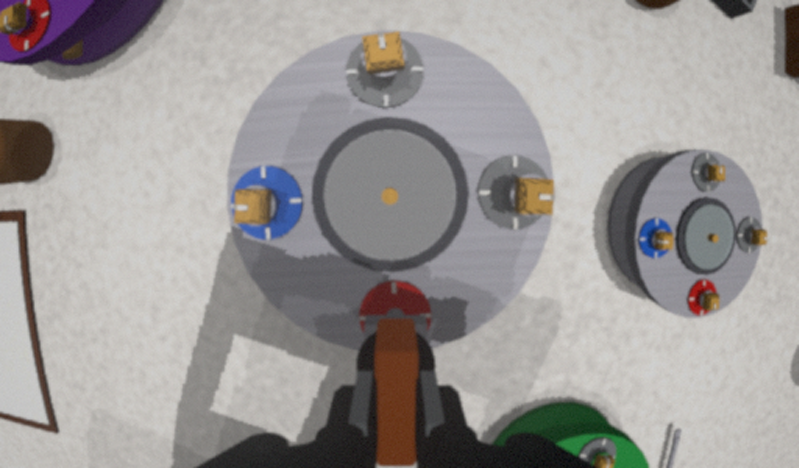

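The key is on the red nut, with the red collar just visible at (395,310). The blue nut is at (255,205), and its head looks roughly square to the marks.

Call:
apply_moves --plan "0 -0.5 0 0 0 0 1;0 -2 0 0 0 0 1;0 -1.5 0 0 0 0 1;-2 0 -2.3 0 0 0 1;-2 0 -2.3 0 0 0 1;-2 0 -2.3 0 0 0 1;0 0 0 0 -8.5 0 1;0 0 0 0 -8.5 0 1;0 0 0 0 -8.5 0 1;0 0 0 0 -8.5 0 1;0 0 0 0 -8.5 0 1;0 0 0 0 -8.5 0 1;0 0 0 0 -8.5 0 1;0 0 0 0 -8.5 0 1;0 0 0 0 -8.5 0 1;0 0 0 0 -8.5 0 1;0 0 0 0 -8.5 0 1"

```text
clock: 14.95
eef_pos: [499.8, 76.6, 196.9]
tcp_rot: [-1.564, -0.001, -1.15]
contact_force: [-0.3, -0.3, -1.9]
opening: 0.145
```

Call:
apply_moves --plan "0 0 0 0 -8.5 0 1;0 0 0 0 -8.5 0 1;0 0 0 0 -8.5 0 1;0 0 0 0 -8.5 0 1;0 0 0 0 -8.5 0 1;0 0 0 0 -8.5 0 1;0 0 0 0 -8.5 0 1;0 0 0 0 -8.5 0 1;0 0 0 0 0 0 1;0 0 0 0 0 0 1"

```text
clock: 15.95
eef_pos: [499.1, 78.8, 196.0]
tcp_rot: [-1.565, -0.005, 0.051]
contact_force: [0.6, 0.5, -1.9]
opening: 0.147
```

```bash
python3 st.py 500.9 68.2 190 105; python3 ori.py w6;python3 loc.py pics/w6.png; python3 - <<'E'
from h import *
im=cv2.imread("pics/w6.png");a=px("wrist",[464.1,-15.5,125]);print(a)
u,v=a.round().astype(int)
im=cv2.copyMakeBorder(im,40,40,40,40,cv2.BORDER_CONSTANT);cv2.imwrite("pics/n6.png",np.hstack([cv2.resize(im[v+15:v+65,u+15:u+65],(400,400),interpolation=cv2.INTER_CUBIC),cv2.resize(im[40:340,140:440],(400,400),interpolation=cv2.INTER_AREA)]))
E
```

```text
[499.12  78.76 196.  ] [-1.5653 -0.0055  0.0511] [ 0.59  0.52 -1.9 ] [ 0.023  0.009 -0.014] 15.95 q [ 0.15  0.18  1.9   0.01  1.05 -1.47]
shift cm [ 0.12  0.6  -1.07] turn deg [ -0.28 -12.07   0.34] zang now 92.93
pos [499.1  78.8 196. ] rpy [-1.5653 -0.0055  0.0511] q [ 0.15   0.178  1.904  0.006  1.053 -1.475] F [ 0.59  0.52 -1.9 ] op 0.14700128408589538 15.95
flange [521.3215991   10.78184719] -35.208621978759766
red (array([463.4, -14.6]), 18.7, np.int32(669)) rel [-57.9 -25.4] 63.2388314989702 -156.3364673533051
red (array([573. , 272.2]), 19.2, np.int32(377)) rel [ 51.7 261.4] 266.47721804596506 78.81767215867129
blue (array([500.2,  68.3]), 18.6, np.int32(561)) rel [-21.1  57.5] 61.27364728170167 110.1640544006901
blue (array([607.8, 356.8]), 20.1, np.int32(290)) rel [ 86.5 346. ] 356.66100977724386 75.96782999082387
[140.65265765 154.8985465 ]
```

View pics/n6.png

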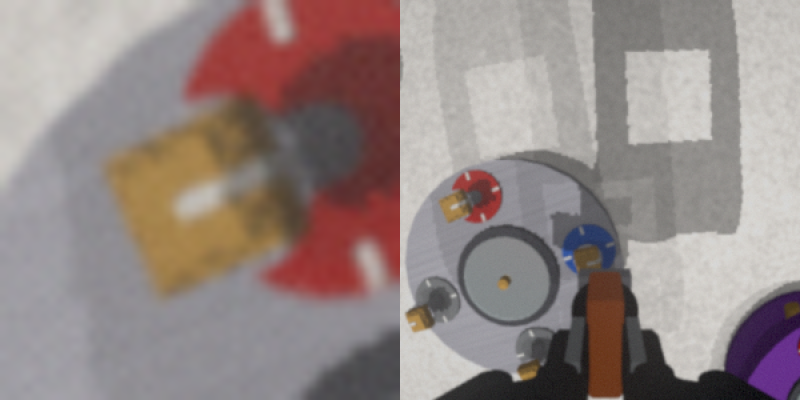

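The red nut's white line now points clockwise along the tangential marks, about −21° in the crop, the same as the mark axis. So it stands at one quarter turn. Next I line up on blue.

Call:
apply_moves --plan "0.1 0.5 -1 0 0 0 1;0 0 0 0 -6 0 1;0 0 0 -0.3 -6 0.3 1;0 0 0 0 0 0 1;0 0 0 0 0 0 1"

```text
clock: 16.5
eef_pos: [500.6, 66.3, 189.4]
tcp_rot: [-1.572, -0.0, 0.256]
contact_force: [0.3, 1.4, -0.4]
opening: 0.143
```

```bash
python3 st.py 500.8 68.3 170 105
```

```text
[500.63  66.34 189.37] [-1.5719e+00 -1.0000e-04  2.5600e-01] [ 0.34  1.41 -0.44] [-0.014  0.009  0.017] 16.5 q [ 0.13  0.19  1.91 -0.    1.04 -1.7 ]
shift cm [0.07 1.94 0.19] turn deg [ 0.06 -0.33  0.  ] zang now 104.67
```

Call:
apply_moves --plan "0 1 0.2 0 0 0 1;0 0.8 0 0 0 0 1;0 0 0 0 0 0 1;0 0 0 0 0 0 1"

```text
clock: 16.9
eef_pos: [499.6, 67.9, 169.0]
tcp_rot: [-1.572, 0.001, 0.249]
contact_force: [-0.0, -0.4, -0.7]
opening: 0.147
```

```bash
python3 st.py 500.8 68.3 160 105
```

```text
[499.63  67.95 168.98] [-1.5716e+00  7.0000e-04  2.4900e-01] [-0.01 -0.41 -0.73] [-0.001 -0.013  0.01 ] 16.9 q [ 0.13  0.21  1.93 -0.    1.   -1.69]
shift cm [0.12 0.9  0.01] turn deg [ 0.04 -0.74 -0.04] zang now 104.26
```

Call:
apply_moves --plan "0.1 0 0 0 -0.5 0 1;0 0.2 0 0 0 0 1;0 0.2 0 0 0 0 1;0 0.2 0 0 0 0 1;0 0.2 0 0 0 0 1;0 0.1 0 0 0 0 1;0 0.1 0 0 0 0 1"

```text
clock: 17.6
eef_pos: [501.1, 68.4, 158.6]
tcp_rot: [-1.572, -0.0, 0.258]
contact_force: [0.4, -0.3, -0.9]
opening: 0.148
```

```bash
python3 st.py 500.8 68.3 150 105
```

```text
[501.13  68.38 158.62] [-1.5717e+00 -3.0000e-04  2.5800e-01] [ 0.37 -0.27 -0.93] [ 0.016 -0.045 -0.03 ] 17.6 q [ 0.13  0.23  1.94 -0.    0.98 -1.69]
shift cm [-0.03  0.86  0.  ] turn deg [ 0.05 -0.22  0.02] zang now 104.78
```

Lateral error is 0.3 mm, so I'll keep feeling downward.

Call:
apply_moves --plan "0 0.1 0 0 0 0 1;0 0.1 0 0 0 0 1;0 0.1 0 0 0 0 1;0 0.1 0 0 0 0 1;0 0.1 0 0 0 0 1;0 0.1 0 0 0 0 1"

```text
clock: 18.2
eef_pos: [501.2, 68.4, 152.2]
tcp_rot: [-1.572, -0.001, 0.258]
contact_force: [0.6, 0.2, -0.9]
opening: 0.142
```

Call:
apply_moves --plan "0 0.1 0 0 0 0 1;0 0.1 0 0 0 0 1;0 0.1 0 0 0 0 1;0 0.1 0 0 0 0 1"

```text
clock: 18.6
eef_pos: [501.2, 68.4, 147.9]
tcp_rot: [-1.572, -0.001, 0.258]
contact_force: [0.5, 0.5, -1.4]
opening: 0.147
```

Call:
apply_moves --plan "0 0.1 0 0 0 0 1;0 0.1 0 0 0 0 1;0 0.1 0 0 0 0 1"

```text
clock: 18.9
eef_pos: [501.0, 68.3, 144.7]
tcp_rot: [-1.572, 0.0, 0.258]
contact_force: [-1.1, 0.5, 1.4]
opening: 0.143
```

Call:
apply_moves --plan "0 0.1 0 0 0 0 1;0 0.05 0 0 0 0 1"

```text
clock: 19.1
eef_pos: [500.6, 68.2, 143.2]
tcp_rot: [-1.572, 0.001, 0.258]
contact_force: [-2.1, -0.8, 2.6]
opening: 0.145
```

```bash
python3 st.py 500.8 68.3 150 105
```

```text
[500.64  68.21 143.22] [-1.5717e+00  8.0000e-04  2.5810e-01] [-2.08 -0.84  2.62] [-0.114  0.534  0.021] 19.1 q [ 0.13  0.25  1.95 -0.    0.94 -1.69]
shift cm [ 0.02 -0.68  0.  ] turn deg [ 0.05 -0.21 -0.05] zang now 104.79
```

Call:
apply_moves --plan "0 0.1 0 0 0 0 1;0 0.1 0 0 0 0 1"

```text
clock: 19.3
eef_pos: [500.0, 68.1, 140.9]
tcp_rot: [-1.572, 0.002, 0.258]
contact_force: [-0.8, -0.6, -0.8]
opening: 0.147
```

Call:
apply_moves --plan "0 0.1 0 0 0 0 1"

```text
clock: 19.4
eef_pos: [500.0, 68.1, 139.7]
tcp_rot: [-1.572, 0.002, 0.258]
contact_force: [-0.8, -0.6, 2.5]
opening: 0.145
```

Call:
apply_moves --plan "0 0.1 0 0 0 0 1"

```text
clock: 19.5
eef_pos: [500.2, 68.1, 138.8]
tcp_rot: [-1.572, 0.002, 0.258]
contact_force: [-1.8, -0.6, 3.8]
opening: 0.142
```

Call:
apply_moves --plan "0 0.06 0 0 0 0 1"

```text
clock: 19.6
eef_pos: [500.4, 68.2, 138.4]
tcp_rot: [-1.572, 0.001, 0.258]
contact_force: [-2.5, 0.0, 5.3]
opening: 0.145
```

Call:
apply_moves --plan "0 -0.03 0 0 8.3 0 1;0 0 0 0 8.3 0 1;0 0 0 0 8.3 0 1;0 0 0 0 8.3 0 1;0 0 0 0 8.3 0 1;0 0 0 0 8.3 0 1"

```text
clock: 20.2
eef_pos: [500.2, 68.5, 139.5]
tcp_rot: [-1.572, 0.001, -0.638]
contact_force: [-2.1, -0.1, 1.8]
opening: 0.15
```

```bash
python3 st.py 500.3 68.2 138.5 -72.7
```

```text
[500.16  68.46 139.45] [-1.5722e+00  7.0000e-04 -6.3840e-01] [-2.07 -0.09  1.79] [0.111 0.464 0.077] 20.2 q [ 0.13  0.25  1.95 -0.    0.94 -0.8 ]
shift cm [ 0.03  0.1  -0.01] turn deg [9.0000e-02 1.2612e+02 7.0000e-02] zang now 53.42
```

Call:
apply_moves --plan "0 0.08 0 0 8.3 0 1;0 0.03 0 0 8.3 0 1;0 0.02 0 0 8.3 0 1;0 0.02 0 0 8.3 0 1;0 0.02 0 0 8.3 0 1"

```text
clock: 20.7
eef_pos: [501.2, 69.0, 138.9]
tcp_rot: [-1.57, -0.0, -1.388]
contact_force: [-2.3, -1.0, 4.5]
opening: 0.145
```

```bash
python3 st.py 500.3 68.2 138.5 -72.7
```

```text
[501.22  68.96 138.93] [-1.5700e+00 -1.0000e-04 -1.3883e+00] [-2.31 -0.96  4.55] [-0.032  0.431  0.034] 20.7 q [ 0.13  0.25  1.95 -0.    0.93 -0.05]
shift cm [ 0.06  0.04 -0.1 ] turn deg [-4.000e-02  8.315e+01 -3.000e-02] zang now 10.45
```

Call:
apply_moves --plan "0.03 0 -0.03 0 8.3 0 1;0 0.02 0 0 8.3 0 1;0 0.01 0 0 8.3 0 1;0 0.02 0 0 8.3 0 1;0 0.01 0 0 8.3 0 1"

```text
clock: 21.2
eef_pos: [502.2, 68.7, 139.3]
tcp_rot: [-1.568, 0.002, -2.138]
contact_force: [-1.8, -0.8, 2.8]
opening: 0.146
```

```bash
python3 st.py 500.3 68.2 138.5 -72.7
```

```text
[502.19  68.73 139.33] [-1.5680e+00  1.9000e-03 -2.1382e+00] [-1.84 -0.84  2.8 ] [-0.274  0.403  0.048] 21.2 q [ 0.13  0.25  1.95 -0.    0.93  0.7 ]
shift cm [ 0.15  0.08 -0.13] turn deg [-0.12 40.19 -0.16] zang now -32.51
```

Call:
apply_moves --plan "0.05 0.03 -0.08 0 8 0 1;0 0.02 0 0 8 0 1;0 0.02 0 0 8 0 1;0 0.02 0 0 8 0 1;0 0.02 0 0 7 0 1;0 0 0 0 0 0 1"

```text
clock: 21.8
eef_pos: [502.6, 67.7, 139.2]
tcp_rot: [-1.567, 0.006, -2.85]
contact_force: [-2.1, -1.1, 3.3]
opening: 0.142
```

```bash
python3 st.py 500.3 68.2 138.5 -72.7
```

```text
[502.61  67.66 139.21] [-1.5672  0.0055 -2.8496] [-2.09 -1.13  3.34] [-0.164  0.512  0.003] 21.8 q [ 0.13  0.25  1.95 -0.    0.93  1.41]
shift cm [ 0.21  0.07 -0.12] turn deg [-0.21 -0.57 -0.31] zang now -73.27
```

Call:
apply_moves --plan "0.06 0.02 0 0 0 0 1;0 0 0 0 0 0 0.8;0 0 0 0 0 0 0.7;0 0 0 0 0 0 0.6;0 0 0 0 0 0 0.5;0 0 0 0 0 0 0.5;0 0 0 0 0 0 0.5;0 0 0 0 0 0 0.5"

```text
clock: 22.6
eef_pos: [503.6, 68.0, 139.0]
tcp_rot: [-1.567, 0.009, -2.839]
contact_force: [-0.8, -0.3, 0.1]
opening: 0.502
```

```bash
python3 st.py 500.3 68.2 138.5 -72.7
```

```text
[503.59  68.01 139.05] [-1.5671  0.0088 -2.8386] [-0.83 -0.26  0.07] [0.002 0.03  0.006] 22.6 q [ 0.13  0.25  1.95 -0.    0.92  1.4 ]
shift cm [ 0.31  0.05 -0.12] turn deg [-0.21  0.06 -0.5 ] zang now -72.64
```

Call:
apply_moves --plan "0 -0.5 0 0 0 0 0.5;0 -1 0 0 0 0 0.5;0 -3 0 0 0 0 0.5;0 -4 0 0 0 0 0.5;0 -4 0 0 0 0 0.5;4 0 0 0 0 0 0.5;3 0 0 0 0 0 0.5;0 0 0 0 0 0 0.5;0 0 0 0 0 0 0.5"

```text
clock: 23.5
eef_pos: [434.9, 46.9, 275.4]
tcp_rot: [-1.566, 0.015, -2.838]
contact_force: [0.0, -0.6, -0.6]
opening: 0.496
```

```bash
python3 ori.py w7; python3 - <<'E'
from h import *
im=cv2.imread("pics/w7.png");a=px("wrist",[500.7,68.3,140]);print(a)
u,v=a.round().astype(int)
im=cv2.copyMakeBorder(im,60,60,60,60,cv2.BORDER_CONSTANT);cv2.imwrite("pics/n7.png",np.hstack([cv2.resize(im[v:v+120,u:u+120],(400,400),interpolation=cv2.INTER_CUBIC),cv2.resize(im[60:360,max(u-90,0):max(u-90,0)+300],(400,400),interpolation=cv2.INTER_AREA)]))
r0=r.grab_frame("scene");cv2.imwrite("pics/s7.png",r0)
E
```

```text
pos [434.9  46.9 275.4] rpy [-1.5657  0.0149 -2.8382] q [ 0.106 -0.023  1.94  -0.002  1.209  1.374] F [ 0.04 -0.58 -0.57] op 0.49578309468887205 23.5
[253.41627028 117.23519148]
```

View pics/n7.png

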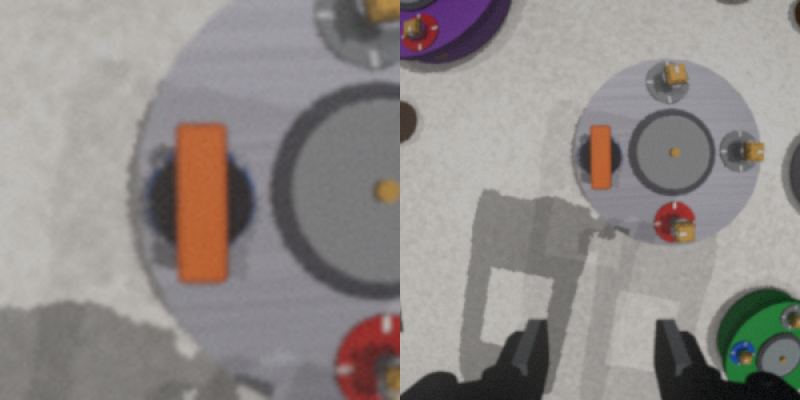

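The key stands upright, centred on the blue nut. The handle centre is at (253.6,117.9) full-frame, against a predicted axis of (253.4,117.2), and the fingers are clear. I'm handing in.

```bash
python3 - <<'E'
from h import *
P=pose();print(pt("wrist",253.6,117.9,170,P).round(1))
print(r.sign_off())
E
```

```text
[500.7  68.3 170. ]
the job is handed in; nothing more can be done
None
```

I turned the red-collared nut one quarter turn and then the blue-collared nut two. The key is released and standing upright on the blue nut, and the job is handed in at about 23.6 s of the 72 s allowed.

- **Red nut:** after lifting off, the wrist picture showed its white line in line with the quarter marks, one quarter turn clockwise.
- **Blue nut:** the key covers its white line, so I could not see it. The key ended about 184° clockwise of the outward mark. With the socket's play, that puts the nut at roughly 178–184°.
- **Key:** its handle centre measured (500.7, 68.3) mm, within about 0.3 mm of the blue nut's measured axis. I judged it home from the spring-washer feel, with the force rising about 2 N per mm as I pressed.
- **Forces:** the highest reading was about 17 N in all (16 N of it downward), on first contact with the red nut. Nearly all later readings stayed under about 6 N. Force was read only at the end of each move, so brief peaks between readings could be missed.
- **Disagreements:**
  - My camera estimate of the red nut's height came out at 115–134 mm, too loose to use, so I relied on feel alone there.
  - The third flange fit was 3–4 mm off the first two, so I ignored it and used the collar positions, which agreed to within about 1 mm.

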